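# Hold a spring-closed specimen cabinet open with its T-handle

### The arm

A 6-joint arm with a two-finger parallel gripper is mounted at the origin on a cart in front of the work surface, level with it; the furniture and walls round the work are solid. World frame = base frame: x ahead of the robot, y to its left, z up, the work surface at z = 0. Lengths are in m, angles in rad, forces in N, time in s.
With the tool pointing down it reaches from about 0.375 to 0.925 m from the base axis. Payload 5.7 kg.
Tool frame: the origin (TCP) lies midway between the tips of the shut fingers; the grasp point (between the pads) lies 19 mm behind it (pinch_z is the distance from the TCP to the grasp point, in m); z points along the fingers, y is the line along which they close (so a half turn about z gives the same grasp; the last joint's range is limited). The gripper opens to 85 mm and grips with 20 to 120 N. Pads are 22 mm wide; open, the fingers measure 114 mm over their backs; the gripper's body (76 mm by 85 mm) begins 54 mm behind the grasp point. The pads swing forward as they close: fully open they stand 13 mm farther back than shut.
Start: joints at [-1.448, 0.359, 1.51, -0, 1.272, -0.115], TCP at [0.141, -0.583, 0.231] pointing down, gripper open.
Joint ranges: [-2.97, 2.97], [-1.01, 2.36], [0.21, 2.38], [-0.96, 4.11], [0.2, 2.71], [-2.98, 2.98]. Speed limits (rad/s): [2.39, 2.39, 3.14, 3.14, 3.14, 3.14].

### API

Orientations are given as a unit quaternion [w, x, y, z].
In Python, from station import * gives the robot as it stands. The module is installed in compiled form; this text tells all that it offers.
- The arm moves only by the shell command python3 -m handwheel 'ROWS' [FORCE]. ROWS is JSON, a list of rows, each an object of numbers: "tx", "ty", "tz": the shift along the tool's x, y, z in mm; "wx", "wy", "wz": the turn, a rotation vector about the tool's x, y, z in rad; "grip": the closure, from -1 (fully open) to 1 (shut). A call has 1 to 5 rows; each row is the pose to reach, as a shift and turn from the pose commanded when the call began, along the tool's axes at that moment; what a row does not reach only later rows make up. A row lasts 1/12 s, in which the tool goes at most 41.7 mm and 7.16 degrees, less where a joint would pass 70% of its speed; a pose out of reach is approached as far as the arm can. A call with a gripper value outside its range is refused whole. The fingers move at their own pace and stop on an object; FORCE is the grip in N (left out, the last holds). Time passes only in rows, so rows that repeat a pose let the fingers close. It gives the time, the measured TCP pose, the force, the opening and the grip force at its end, in the units of the state.
- get_state(): the state, without advancing time (a new reading comes with each control period).
- snapshot(name): name is "side" or "top" or "wrist"; returns a dict with "pixels" (480x640x3 uint8, red, green, blue), "fx", "fy", "cx", "cy" (pixels), "view" (4x4, takes a point from world to camera coordinates). Camera axes: x right, y down, z forward; pixel columns grow to the right and rows downward; lengths in m; the calibration is good to about 2 mm. A picture is of the moment at which its call begins. There is no depth.
- finish_job(): hands the job in; it is judged then, once.
Trained networks look in the newest picture that a camera, given by its name, has taken for a name from the list of things; names that differ only in an ending like _2 or _b are one class to them, and where a whole thing is asked for, a point or a joint stands for the part that bears it (a point fixed in the world has none). Each returns a list of dicts, best first, with "score" (0 to 1); they miss things now and then, are a little off and sometimes report something else, mostly with a low value. They report only what shows in the picture. A call takes as long as a camera call. They do not tell look-alikes from the thing itself.
- search_frame(camera, name): "bbox" ([left, top, width, height] in pixels, round what is visible of it).
- outline_of(camera, name): "region" (480x640 bool, what is visible of it) and "bbox" ([left, top, width, height] in pixels, round what is visible of it).
- place_of(camera, name): "uv" ([column, row] in pixels: a listed point, or the origin of a listed thing).
The state is a dict: "clock": time; "joint_pos": joint angles; "qvel": joint speeds; "tau": joint torques, N m; "tcp_pos": TCP position; "tcp_rot": TCP orientation; "ft_force": force on the tool from outside, world axes, zero at the start; "ft_torque": the same for the moment, N m; "opening": finger opening in m; "finger_force": force on a finger pad.
Only numpy, scipy, OpenCV 4.12 (cv2) and the standard library are available. Lean on these libraries where they do the work, as an engineer would, in place of code of your own. Each camera call takes 0.05 s, during which the arm holds its last target. There are 200 camera calls.

### The job

Fit the loose T-handle fully down onto the square spindle on the roof of the small specimen cabinet, then turn it to swing the cabinet's spring-closed door open to 45 degrees, where the pointer meets the long mark on the roof scale. Finish while still gripping the handle and holding the door steady at that angle, because it springs shut when let go. Work the door only through the handle, and leave the other things where they stand.

Things in the scene. Friction and masses are not known exactly. Their poses are not given: they have to be found in the camera images.
- handle: Loose dark steel T-handle with black cross bar, 80 mm high, 0.1 to 0.2 kg, standing upright at the start. Origin: centre of the underside, the mouth of the bore; z up. Boss 40 x 40 mm, z 0 to 46 mm, with a blind square bore 20 x 20 mm, 38 mm deep, open below, sides along the handle's x and y. Fits the spindle in any of four quarter-turn positions.
- bar (a point): Centre of the handle's cross bar, 71 mm above its underside, axes as the handle's. The bar is 80 mm long along y, 14 mm wide in x, 18 mm high (z 62 to 80 mm); grip it across its width. Below it a neck 12 mm (x) by 26 mm (y) stands 16 mm high on the boss.
- cabinet: White specimen cabinet fixed to the worktop, 150 x 150 x 100 mm high; origin at the centre of its underside, front (door) faces its own -x. A petri dish is inside. The roof has a scale of dark marks every 15 degrees round the spindle; the 45 degree mark is much longer and thicker. The vertical hinge and spindle axis is at x = -52, y = +52 mm (the corner at the front left).
- spindle (a point): Point on the axis of the square steel spindle (one piece with the door), on the round shoulder, 106 mm above the worktop, where the handle's underside rests when fully down. Spindle 18 x 18 mm, rises 34 mm from here, top 6 mm tapered to 13 mm. Flats along this frame's x and y; frame turns with the door, parallel to the cabinet's when shut. Play: handle turns 7 degrees either way before driving it.
- door (a joint): Door angle in rad: 0 shut (start), 0.785 = 45 degrees, stop at 1.6. The upright leaf with a clear pane runs 123 mm from the hinge along the spindle frame's -y. Turning the spindle CLOCKWISE seen from above opens it, free edge out of the front. A spring closes it: 0.05 N m shut, 0.11 N m at 45 degrees. A small pointer on the shoulder, along the spindle frame's +x, shows the angle on the scale.
- stereo_microscope: Fixed obstacle to the right of the work, never moves: microscope, about 310 mm deep (x), 200 mm wide (y), 360 mm high, origin at the centre of its underside. A second one like it stands at the left, its centre near x = 0.50, y = 0.54 m, so the work lies in the gap between y = 0.11 and y = 0.44 m: enter the gap from above or from the front.
- timer: Bystander: white kitchen-style timer lying flat, 60 x 62 x 20 mm, behind the middle microscope.
- vial: Bystander: small upright glass vial with white cap, 17 mm wide, 47 mm high, origin under its centre.
- eraser: Bystander: eraser lying flat, 45x23x13 mm, between the handle and the middle microscope.
- brown_bottle: Bystander: brown reagent bottle, 48 mm wide, 85 mm high, behind and to the right of the cabinet.
Mind the look-alikes: they are no part of the job. What is shaped like the handle but blue or purple is not meant.

How it is judged:
By the outcome, as a careful person would: the job done as asked, in the order asked, and still so for the second after the job is handed in, while the arm keeps its last pose, push and grip.
It also fails if it takes over 48 s, if anything falls off the work surface, if the arm or the gripper's body presses on something with over 40 N, if the wrist force passes 120 N, or if a joint passes its speed limit or range.

## Working session

There is one attempt and no reset: what is moved stays moved. The work goes in short steps, Python scripts to look and compute and a shell command to move; the robot and the scene stay as the last step left them, time stands still between calls to the robot, and variables do not carry over. Pictures are saved under pics/ and viewed, at most 10 in all, crops included, and the job is handed in when it is done.

```bash
mkdir -p pics; cat > h.py <<'E'
from station import *
import numpy as np, cv2
from scipy.spatial.transform import Rotation as R
def ray(s,uv):
    V=np.array(s["view"]); Rm=V[:3,:3]; c=-Rm.T@V[:3,3]
    d=Rm.T@np.array([(uv[0]-s["cx"])/s["fx"],(uv[1]-s["cy"])/s["fy"],1]); return c,d
def onz(s,uv,z):
    c,d=ray(s,uv); return c+d*(z-c[2])/d[2]
def proj(s,p):
    V=np.array(s["view"]); q=V[:3,:3]@np.array(p)+V[:3,3]
    return np.array([q[0]/q[2]*s["fx"]+s["cx"],q[1]/q[2]*s["fy"]+s["cy"]])
def tri(s1,u1,s2,u2):
    c1,d1=ray(s1,u1);c2,d2=ray(s2,u2)
    t=np.linalg.lstsq(np.c_[d1,-d2],c2-c1,rcond=None)[0]
    a,b=c1+d1*t[0],c2+d2*t[1]; return (a+b)/2,np.linalg.norm(a-b)
def save(n,im): cv2.imwrite(f"pics/{n}.png",im[:,:,::-1])
E
python3 - <<'E'
from h import *
np.set_printoptions(precision=3,suppress=True)
st=get_state(); print(st["tcp_pos"],st["tcp_rot"],st["ft_force"])
for c in ("top","side"):
    s=snapshot(c); save(c+"0",s["pixels"]); 
    print(c,s["fx"],-np.array(s["view"])[:3,:3].T@np.array(s["view"])[:3,3])
    for n,z in (("handle",0),("bar",.071),("cabinet",0),("spindle",.106),("vial",0),("eraser",0),("brown_bottle",0),("stereo_microscope",0)):
        for r in place_of(c,n)[:4]: print(n,round(r["score"],2),np.array(r["uv"]),onz(s,r["uv"],z))
E
```

```text
[ 0.141 -0.582  0.23 ] [-0.001  0.993  0.119  0.   ] [0.25  0.1   0.458]
top 523.7378812953101 [0.369 0.252 1.728]
handle 0.8 [462.3 247.2] [ 0.553 -0.213  0.   ]
handle 0.63 [285.7 274.3] [0.447 0.369 0.   ]
handle 0.59 [319.1 284.8] [0.415 0.258 0.   ]
handle 0.52 [178.9 282. ] [0.411 0.719 0.   ]
bar 0.61 [170.4 280.1] [0.415 0.727 0.071]
bar 0.6 [284.1 276. ] [0.438 0.369 0.071]
bar 0.53 [319.5 284.4] [0.415 0.256 0.071]
cabinet 0.62 [332.5 228.5] [0.603 0.219 0.   ]
spindle 0.58 [316.6 230.3] [0.582 0.27  0.106]
vial 0.48 [352.8 261.6] [0.495 0.149 0.   ]
eraser 0.55 [354.6 290.9] [0.399 0.141 0.   ]
brown_bottle 0.61 [380.8 198.4] [0.71  0.059 0.   ]
brown_bottle 0.53 [316.8 232.5] [0.588 0.271 0.   ]
side 574.4487747056447 [ 0.644 -0.509  1.349]
handle 0.93 [275.8 257. ] [0.415 0.244 0.   ]
handle 0.92 [303.3 436.4] [ 0.563 -0.21   0.   ]
handle 0.9 [291.6 227. ] [0.441 0.345 0.   ]
bar 0.95 [298.5 429.8] [ 0.554 -0.214  0.071]
bar 0.85 [275.7 243.2] [0.419 0.245 0.071]
bar 0.66 [292.2 206.6] [0.442 0.365 0.071]
cabinet 0.95 [352.1 275.2] [0.625 0.218 0.   ]
spindle 0.67 [336.3 235.8] [0.574 0.268 0.106]
spindle 0.22 [383.  329.9] [0.714 0.028 0.106]
vial 0.57 [296.8 295.5] [0.49  0.138 0.   ]
vial 0.19 [351.1 272.7] [0.622 0.225 0.   ]
brown_bottle 0.84 [386.2 330.5] [0.728 0.073 0.   ]
```

View pics/top0.png

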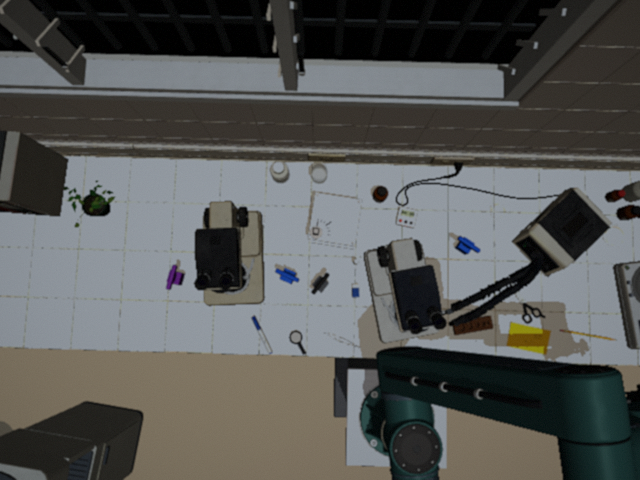

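View pics/side0.png

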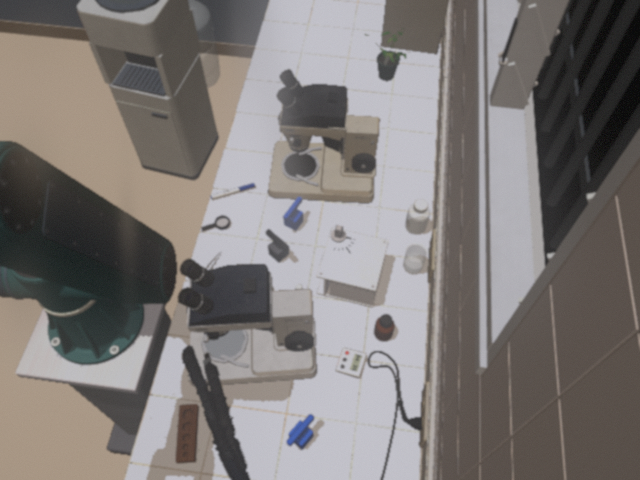

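The top picture shows the dark handle at about (319,282), between a blue look-alike at (287,273) and the eraser at (355,292). The spindle is at (316,230), on the cabinet's front-left corner. The side view agrees: dark handle at (277,245), spindle at (338,234). I'll rise, then fly over the microscope.

```bash
python3 -m handwheel '[{"tx":13,"ty":-11,"tz":-38},{"tx":26,"ty":-22,"tz":-76},{"tx":39,"ty":-34,"tz":-114},{"tx":52,"ty":-45,"tz":-152},{"tx":65,"ty":-56,"tz":-190}]'
python3 -m handwheel '[{"tx":25,"ty":-26,"tz":-5},{"tx":50,"ty":-52,"tz":-10},{"tx":74,"ty":-78,"tz":-15},{"tx":99,"ty":-104,"tz":-20},{"tx":124,"ty":-130,"tz":-25}]'
python3 - <<'E'
from h import *
print(get_state())
s=snapshot("top")["pixels"]; save("z0",cv2.resize(s[180:310,270:400],(780,600),interpolation=cv2.INTER_CUBIC)) if 0 else None
s=cv2.resize(s[185:310,270:395],(600,600),interpolation=cv2.INTER_CUBIC);save("z0",s)
E
```

```text
{'clock': 0.9, 'joint_pos': array([-1.44805706e+00,  3.58789219e-01,  1.51036790e+00, -1.81473737e-05,
        1.27248535e+00, -1.15086922e-01]), 'qvel': array([ 1.35876964e-03, -8.44899076e-05,  3.14471616e-04, -1.22072430e-03,
       -1.74418259e-04, -4.39995877e-04]), 'tau': array([ 2.90936814e-04, -5.27574420e+01, -2.79058528e+01, -2.14536394e-04,
        1.92347696e-03,  2.45048824e-05]), 'tcp_pos': array([ 0.14134742, -0.58310672,  0.23128544]), 'tcp_rot': array([-2.48733106e-05,  9.92937848e-01,  1.18635697e-01, -8.76810798e-06]), 'ft_force': array([-1.15668203,  0.5451522 ,  0.31102738]), 'ft_torque': array([-0.00218571, -0.0401971 ,  0.00265896]), 'finger_force': 0.0, 'opening': 0.08533109743094558}$[0]: bad value
$[0]: bad value
```

View pics/z0.png

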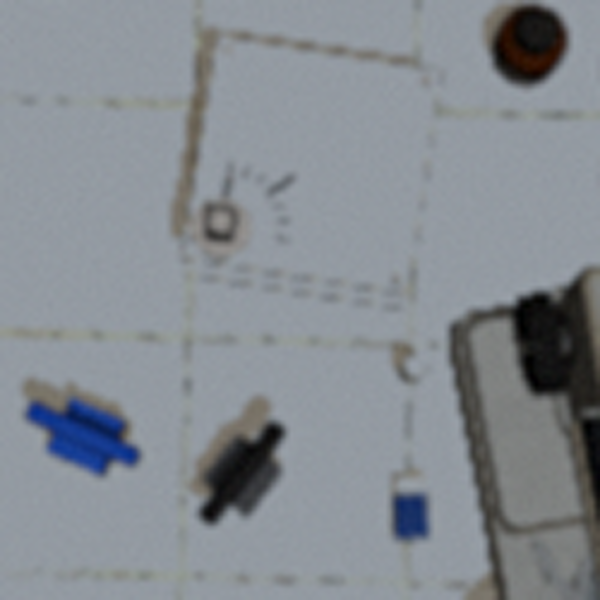

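The crop shows the dark bar from (210,515) to (278,432), a yaw of about 141°. The cabinet edges give a yaw of about −8°, and the pointer is at shut. The moves were refused ("bad value"), so the rows seem to need every field.

```bash
python3 -m handwheel '[{"tx":65,"ty":-56,"tz":-190,"wx":0,"wy":0,"wz":0,"grip":-1},{"tx":65,"ty":-56,"tz":-190,"wx":0,"wy":0,"wz":0,"grip":-1},{"tx":65,"ty":-56,"tz":-190,"wx":0,"wy":0,"wz":0,"grip":-1},{"tx":65,"ty":-56,"tz":-190,"wx":0,"wy":0,"wz":0,"grip":-1},{"tx":65,"ty":-56,"tz":-190,"wx":0,"wy":0,"wz":0,"grip":-1}]'
python3 -m handwheel '[{"tx":124,"ty":-130,"tz":-25,"wx":0,"wy":0,"wz":0,"grip":-1},{"tx":124,"ty":-130,"tz":-25,"wx":0,"wy":0,"wz":0,"grip":-1},{"tx":124,"ty":-130,"tz":-25,"wx":0,"wy":0,"wz":0,"grip":-1},{"tx":124,"ty":-130,"tz":-25,"wx":0,"wy":0,"wz":0,"grip":-1},{"tx":124,"ty":-130,"tz":-25,"wx":0,"wy":0,"wz":0,"grip":-1}]'
```

```text
clock: 1.37
tcp_pos: [0.1916, -0.5124, 0.423]
tcp_rot: [-0.0, 0.993, 0.119, 0.0]
ft_force: [1.2, -1.6, -0.5]
opening: 0.0854
finger_force: 0.0
clock: 1.78
tcp_pos: [0.2828, -0.3537, 0.4476]
tcp_rot: [0.0, 0.993, 0.12, 0.001]
ft_force: [-0.1, -0.3, -0.7]
opening: 0.0852
finger_force: 0.0
```

```bash
python3 -m handwheel '[{"tx":124,"ty":-130,"tz":-25,"wx":0,"wy":0,"wz":0,"grip":-1},{"tx":124,"ty":-130,"tz":-25,"wx":0,"wy":0,"wz":0,"grip":-1},{"tx":124,"ty":-130,"tz":-25,"wx":0,"wy":0,"wz":0,"grip":-1},{"tx":124,"ty":-130,"tz":-25,"wx":0,"wy":0,"wz":0,"grip":-1},{"tx":124,"ty":-130,"tz":-25,"wx":0,"wy":0,"wz":0,"grip":-1}]' | head -3
python3 -m handwheel '[{"tx":112,"ty":-168,"tz":0,"wx":0,"wy":0,"wz":0,"grip":-1},{"tx":112,"ty":-168,"tz":0,"wx":0,"wy":0,"wz":0,"grip":-1},{"tx":112,"ty":-168,"tz":0,"wx":0,"wy":0,"wz":0,"grip":-1},{"tx":112,"ty":-168,"tz":0,"wx":0,"wy":0,"wz":0,"grip":-1},{"tx":112,"ty":-168,"tz":0,"wx":0,"wy":0,"wz":0,"grip":-1}]' | head -3
python3 -m handwheel '[{"tx":-6,"ty":-190,"tz":20,"wx":0,"wy":0,"wz":0,"grip":-1},{"tx":-6,"ty":-190,"tz":20,"wx":0,"wy":0,"wz":0,"grip":-1},{"tx":-6,"ty":-190,"tz":20,"wx":0,"wy":0,"wz":0,"grip":-1},{"tx":-6,"ty":-190,"tz":20,"wx":0,"wy":0,"wz":0,"grip":-1},{"tx":-6,"ty":-190,"tz":20,"wx":0,"wy":0,"wz":0,"grip":-1}]' | head -3
for i in 1; do python3 -m handwheel '[{"tx":0,"ty":0,"tz":0,"wx":0,"wy":0,"wz":-0.6,"grip":-1},{"tx":0,"ty":0,"tz":0,"wx":0,"wy":0,"wz":-0.6,"grip":-1},{"tx":0,"ty":0,"tz":0,"wx":0,"wy":0,"wz":-0.6,"grip":-1},{"tx":0,"ty":0,"tz":0,"wx":0,"wy":0,"wz":-0.6,"grip":-1},{"tx":0,"ty":0,"tz":0,"wx":0,"wy":0,"wz":-0.6,"grip":-1}]'; done
```

```text
clock: 2.2
tcp_pos: [0.3727, -0.1982, 0.4724]
tcp_rot: [-0.0, 0.993, 0.12, 0.001]
clock: 2.62
tcp_pos: [0.4405, -0.01, 0.4715]
tcp_rot: [-0.0, 0.993, 0.119, 0.0]
clock: 3.03
tcp_pos: [0.3879, 0.1737, 0.451]
tcp_rot: [-0.001, 0.993, 0.12, -0.0]
clock: 3.45
tcp_pos: [0.3895, 0.1707, 0.4513]
tcp_rot: [-0.0, 0.912, 0.41, 0.0]
ft_force: [0.5, 0.9, -0.2]
opening: 0.0853
finger_force: 0.0
```

```bash
python3 -m handwheel '[{"tx":0,"ty":0,"tz":0,"wx":0,"wy":0,"wz":-0.6,"grip":-1},{"tx":0,"ty":0,"tz":0,"wx":0,"wy":0,"wz":-0.6,"grip":-1},{"tx":0,"ty":0,"tz":0,"wx":0,"wy":0,"wz":-0.6,"grip":-1},{"tx":0,"ty":0,"tz":0,"wx":0,"wy":0,"wz":-0.6,"grip":-1},{"tx":0,"ty":0,"tz":0,"wx":0,"wy":0,"wz":-0.6,"grip":-1}]' >/dev/null
python3 -m handwheel '[{"tx":0,"ty":0,"tz":0,"wx":0,"wy":0,"wz":-0.6,"grip":-1},{"tx":0,"ty":0,"tz":0,"wx":0,"wy":0,"wz":-0.6,"grip":-1},{"tx":0,"ty":0,"tz":0,"wx":0,"wy":0,"wz":-0.6,"grip":-1},{"tx":0,"ty":0,"tz":0,"wx":0,"wy":0,"wz":-0.6,"grip":-1},{"tx":0,"ty":0,"tz":0,"wx":0,"wy":0,"wz":-0.6,"grip":-1}]' >/dev/null
python3 -m handwheel '[{"tx":0,"ty":0,"tz":0,"wx":0,"wy":0,"wz":-0.41,"grip":-1},{"tx":0,"ty":0,"tz":0,"wx":0,"wy":0,"wz":-0.41,"grip":-1},{"tx":0,"ty":0,"tz":0,"wx":0,"wy":0,"wz":-0.41,"grip":-1},{"tx":0,"ty":0,"tz":0,"wx":0,"wy":0,"wz":-0.41,"grip":-1},{"tx":0,"ty":0,"tz":0,"wx":0,"wy":0,"wz":-0.41,"grip":-1}]'
python3 - <<'E'
from h import *
np.set_printoptions(precision=4,suppress=True)
print(get_state()["joint_pos"])
s=snapshot("wrist"); save("w1",s["pixels"]); V=np.array(s["view"]); print(s["fx"],-V[:3,:3].T@V[:3,3],V[2,:3])
for n,z in (("bar",.071),("handle",0),("spindle",.106),("cabinet",0)):
    for r in place_of("wrist",n)[:4]: print(n,round(r["score"],2),np.array(r["uv"]),onz(s,r["uv"],z))
E
```

```text
clock: 4.7
tcp_pos: [0.3896, 0.1705, 0.4513]
tcp_rot: [0.0, 0.339, 0.941, 0.0]
ft_force: [-0.9, -0.7, 0.8]
opening: 0.0854
finger_force: 0.0
[ 0.2498 -0.0411  1.4775  0.0001  1.705  -0.6284]
335.1058404791957 [0.328  0.2217 0.5935] [ 0.2407 -0.1976 -0.9503]
bar 0.69 [443.4 124.9] [0.4458 0.3628 0.071 ]
bar 0.61 [378.3 159.3] [0.4245 0.2587 0.071 ]
bar 0.5 [220.1 376.2] [ 0.5582 -0.2148  0.071 ]
handle 0.86 [425.7 124.8] [0.4426 0.3591 0.    ]
handle 0.67 [369.  155.4] [0.422  0.2552 0.    ]
spindle 0.81 [447.8 231.7] [0.5731 0.2733 0.106 ]
cabinet 0.93 [416.1 252.4] [0.6228 0.2157 0.    ]
```

View pics/w1.png

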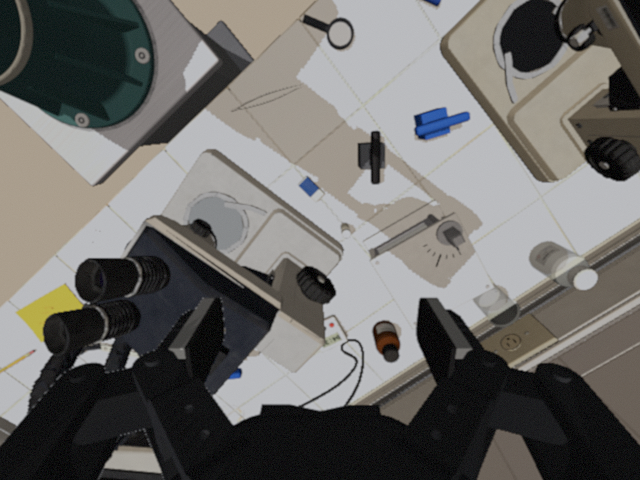

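The wrist view shows the dark handle's bar from about (377,132) to (376,183), the blue one at (443,122) and the spindle at (450,232). Bar is parallel to tool x, as wanted. I'll descend for a closer look.

```bash
python3 -m handwheel '[{"tx":29,"ty":89,"tz":180,"wx":0,"wy":0,"wz":0,"grip":-1},{"tx":29,"ty":89,"tz":180,"wx":0,"wy":0,"wz":0,"grip":-1},{"tx":29,"ty":89,"tz":180,"wx":0,"wy":0,"wz":0,"grip":-1},{"tx":29,"ty":89,"tz":180,"wx":0,"wy":0,"wz":0,"grip":-1},{"tx":29,"ty":89,"tz":180,"wx":0,"wy":0,"wz":0,"grip":-1}]'
python3 -m handwheel '[{"tx":0,"ty":0,"tz":0,"wx":0,"wy":0,"wz":0,"grip":-1},{"tx":0,"ty":0,"tz":0,"wx":0,"wy":0,"wz":0,"grip":-1}]'|head -3
cat >> h.py <<'E'
def go(p,yaw,st=None):
    """shift (mm) and wz for TCP target p, yaw of tool x"""
    st=st or get_state(); q=st["tcp_rot"]; r=R.from_quat([q[1],q[2],q[3],q[0]])
    d=r.inv().apply(np.array(p)-st["tcp_pos"])*1000
    t=R.from_euler("z",yaw)*R.from_euler("x",np.pi)
    return d.round(1),(r.inv()*t).as_rotvec().round(4)
E
python3 - <<'E'
from h import *
np.set_printoptions(precision=4,suppress=True)
S={}
for c in ("wrist","top","side"):
    s=S[c]=snapshot(c)
    for n,z in (("bar",.071),("spindle",.106)):
        for r in place_of(c,n)[:3]: print(c,n,round(r["score"],2),np.array(r["uv"]),onz(s,r["uv"],z))
s=S["wrist"]; save("w2",s["pixels"])
E
```

```text
clock: 5.37
tcp_pos: [0.4241, 0.2584, 0.2691]
tcp_rot: [-0.0, 0.34, 0.94, -0.0]
ft_force: [0.9, 0.8, 0.1]
opening: 0.0853
finger_force: 0.0
clock: 5.53
tcp_pos: [0.4232, 0.2573, 0.2698]
tcp_rot: [-0.002, 0.34, 0.941, -0.002]
wrist bar 0.78 [318.2 204.1] [0.4206 0.2568 0.071 ]
wrist bar 0.75 [415.6 155.5] [0.4443 0.3629 0.071 ]
wrist spindle 0.67 [428.8 316.1] [0.5799 0.2747 0.106 ]
top bar 0.8 [468.9 244.4] [ 0.555  -0.2146  0.071 ]
top bar 0.6 [172.1 279.3] [0.4176 0.7222 0.071 ]
top bar 0.55 [285.2 277.2] [0.4344 0.3653 0.071 ]
top spindle 0.58 [315.8 234.3] [0.5692 0.2723 0.106 ]
side bar 0.72 [278.5 242.9] [0.4259 0.2468 0.071 ]
side bar 0.62 [299.6 429.7] [ 0.5568 -0.2133  0.071 ]
side bar 0.57 [293.7 208.9] [0.447  0.3585 0.071 ]
side spindle 0.74 [335.8 234.1] [0.572 0.273 0.106]
```

View pics/w2.png

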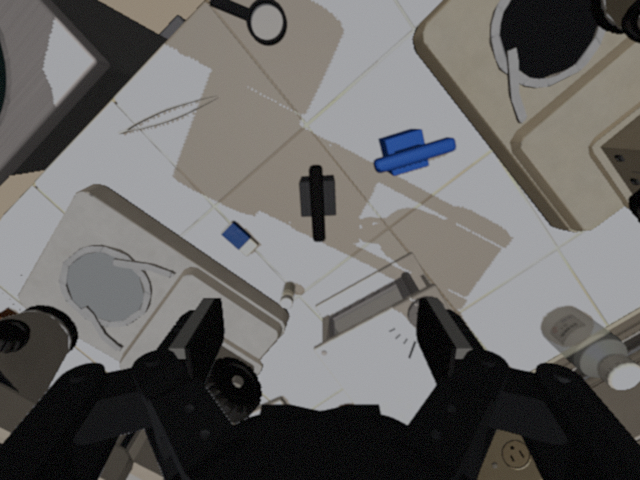

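The bar runs from (316,168) to (319,240), right below the gripper. I'll work out the exact bar line.

```bash
python3 - <<'E'
from h import *
np.set_printoptions(precision=4,suppress=True)
s=snapshot("wrist"); g=s["pixels"].max(2)
m=np.zeros_like(g); m[155:255,290:350]=(g[155:255,290:350]<35)
n,l,stt,c=cv2.connectedComponentsWithStats(m); k=1+stt[1:,4].argmax(); ys,xs=np.where(l==k); print(stt[k])
P=np.array([onz(s,(x,y),.08)[:2] for x,y in zip(xs,ys)]).astype(np.float32)
r=cv2.minAreaRect(P*1000); print(r)
ctr=P.mean(0); w=np.linalg.svd(P-ctr)[2][0] if 0 else np.linalg.eigh(np.cov((P-ctr).T))[1][:,1]
yaw=np.arctan2(w[1],w[0])%np.pi; print(ctr,yaw)
cc=np.array(r[0])/1000
print(go([*cc,.052],yaw))
E
```

```text
[ 299  163   32   75 1008]
((415.00408935546875, 254.99786376953125), (30.64670753479004, 76.26760864257812), 42.09836196899414)
[0.4145 0.2597] 2.491113995605024
(array([  6. ,  -8.3, 220. ]), array([ 0.0013,  0.0006, -0.0437]))
```

```bash
python3 - <<'E'
from h import *
np.set_printoptions(precision=4,suppress=True)
s=snapshot("wrist"); g=s["pixels"].max(2)
print(g[175,295:345],g[205,295:345])
for t in (12,16,20,25):
    m=np.zeros_like(g); m[155:255,290:350]=(g[155:255,290:350]<t)
    n,l,stt,c=cv2.connectedComponentsWithStats(m)
    if n<2: continue
    k=1+stt[1:,4].argmax(); ys,xs=np.where(l==k)
    P=np.array([onz(s,(x,y),.08)[:2] for x,y in zip(xs,ys)]).astype(np.float32)
    r=cv2.minAreaRect(P*1000); ctr=P.mean(0); w=np.linalg.eigh(np.cov((P-ctr).T))[1][:,1]
    yaw=np.arctan2(w[1],w[0])%np.pi
    print(t,stt[k],r,ctr,yaw,go([*ctr,.052],yaw))
E
```

```text
[136 136 132 101  57  36  32  28  24  23  25  19   4   5  14  10  17  22
  21  14  18  23  15   9   6  17  16  19  16  19  25  23  23  20  22  31
  76 120 136 136 135 137 135 135 137 138 139 137 133 123] [136 136 125  90  53  45  47  45  48  48  50  49  50  30  18   8  13   4
  21  10  20  16  17  15  14  15  26  42  44  48  48  47  49  43  50  44
  49  52  92 126 137 135 137 136 133 135 134 134 136 135]
12 [309 197   5  16  24] ((417.3611755371094, 252.20034790039062), (3.3249785900115967, 15.920047760009766), 54.957847595214844) [0.417  0.2522] 2.5808987548626514 (array([  2.5,  -8.9, 219.7]), array([ 0.0008,  0.0004, -0.1334]))
16 [307 164  15  74 463] ((417.5755310058594, 257.0283508300781), (13.050657272338867, 75.90898132324219), 52.08646774291992) [0.4165 0.2579] 2.5006205695791577 (array([  6.5,  -4.9, 219.7]), array([ 0.0008,  0.0004, -0.0532]))
20 [305 164  20  74 719] ((416.8684387207031, 256.2974548339844), (18.767671585083008, 75.78597259521484), 47.66793441772461) [0.4159 0.2585] 2.4947882820726393 (array([  7.3,  -4.8, 219.7]), array([ 0.0008,  0.0004, -0.0473]))
25 [299 164  31  74 907] ((414.9679260253906, 254.68023681640625), (29.455467224121094, 75.62444305419922), 43.129703521728516) [0.4152 0.2593] 2.4915114544321626 (array([  8.4,  -4.7, 219.7]), array([ 0.0008,  0.0004, -0.044 ]))
```

```bash
python3 -m handwheel '[{"tx":5,"ty":-5,"tz":35,"wx":0,"wy":0,"wz":-0.05,"grip":-1},{"tx":5,"ty":-5,"tz":75,"wx":0,"wy":0,"wz":-0.05,"grip":-1},{"tx":5,"ty":-5,"tz":110,"wx":0,"wy":0,"wz":-0.05,"grip":-1},{"tx":5,"ty":-5,"tz":135,"wx":0,"wy":0,"wz":-0.05,"grip":-1},{"tx":5,"ty":-5,"tz":150,"wx":0,"wy":0,"wz":-0.05,"grip":-1}]'
python3 - <<'E'
from h import *
np.set_printoptions(precision=4,suppress=True)
s=snapshot("wrist"); save("w3",s["pixels"]); print(go([.4173,.2568,.052],2.5))
for n,z in (("bar",.071),("spindle",.106)):
    for r in place_of("wrist",n)[:2]: print(n,round(r["score"],2),np.array(r["uv"]),onz(s,r["uv"],z))
E
```

```text
clock: 6.5
tcp_pos: [0.4154, 0.256, 0.1185]
tcp_rot: [-0.002, 0.316, 0.949, -0.001]
ft_force: [-0.2, 0.6, 0.0]
opening: 0.0854
finger_force: 0.0
(array([-1.7,  3. , 64.9]), array([-0.006 , -0.0035, -0.0024]))
bar 0.82 [495.9 196.2] [0.4433 0.3616 0.071 ]
bar 0.67 [322. 267.] [0.4189 0.2553 0.071 ]
spindle 0.92 [496.7 461.7] [0.5773 0.2727 0.106 ]
```

View pics/w3.png

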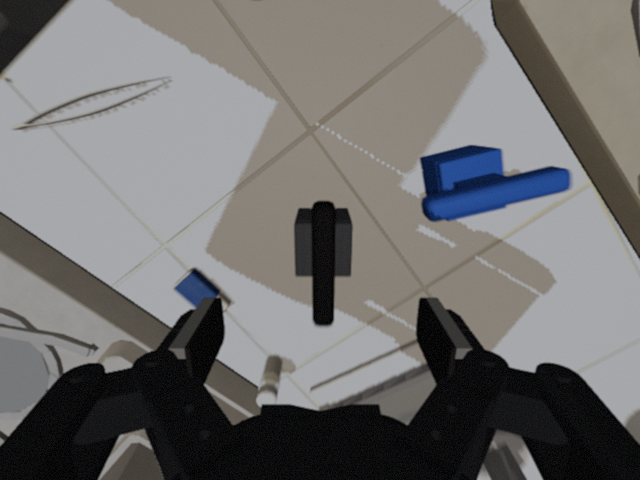

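Bar stands vertical at column 323, centred between the fingers (222 and 418), and the blue one is clear. Lower and grip.

```bash
python3 -m handwheel '[{"tx":-1,"ty":2,"tz":30,"wx":0,"wy":0,"wz":0,"grip":-1},{"tx":-1,"ty":2,"tz":55,"wx":0,"wy":0,"wz":0,"grip":-1},{"tx":-1,"ty":2,"tz":66,"wx":0,"wy":0,"wz":0,"grip":-1},{"tx":-1,"ty":2,"tz":66,"wx":0,"wy":0,"wz":0,"grip":-0.2},{"tx":-1,"ty":2,"tz":66,"wx":0,"wy":0,"wz":0,"grip":0.2}]' 40
python3 -m handwheel '[{"tx":0,"ty":0,"tz":0,"wx":0,"wy":0,"wz":0,"grip":0.5},{"tx":0,"ty":0,"tz":0,"wx":0,"wy":0,"wz":0,"grip":0.8},{"tx":0,"ty":0,"tz":0,"wx":0,"wy":0,"wz":0,"grip":1},{"tx":0,"ty":0,"tz":0,"wx":0,"wy":0,"wz":0,"grip":1},{"tx":0,"ty":0,"tz":0,"wx":0,"wy":0,"wz":0,"grip":1}]' 80
```

```text
clock: 7.07
tcp_pos: [0.4201, 0.2583, 0.0562]
tcp_rot: [0.0, 0.316, 0.949, 0.0]
ft_force: [0.4, 0.1, -0.6]
opening: 0.064
finger_force: 0.0
clock: 7.48
tcp_pos: [0.4199, 0.2582, 0.056]
tcp_rot: [0.001, 0.316, 0.949, 0.001]
ft_force: [-1.0, -1.2, 7.3]
opening: 0.0124
finger_force: 81.9
```

Gripped. Lift, turn by +0.5 rad, and go beside the spindle to look.

```bash
python3 -m handwheel '[{"tx":0,"ty":0,"tz":-30,"wx":0,"wy":0,"wz":0,"grip":1},{"tx":0,"ty":0,"tz":-70,"wx":0,"wy":0,"wz":0,"grip":1},{"tx":0,"ty":0,"tz":-110,"wx":0,"wy":0,"wz":0,"grip":1},{"tx":0,"ty":0,"tz":-150,"wx":0,"wy":0,"wz":0,"grip":1},{"tx":0,"ty":0,"tz":-170,"wx":0,"wy":0,"wz":0,"grip":1}]'
python3 -m handwheel '[{"tx":0,"ty":0,"tz":0,"wx":0,"wy":0,"wz":-0.1,"grip":1},{"tx":0,"ty":0,"tz":0,"wx":0,"wy":0,"wz":-0.2,"grip":1},{"tx":0,"ty":0,"tz":0,"wx":0,"wy":0,"wz":-0.3,"grip":1},{"tx":0,"ty":0,"tz":0,"wx":0,"wy":0,"wz":-0.4,"grip":1},{"tx":0,"ty":0,"tz":0,"wx":0,"wy":0,"wz":-0.5,"grip":1}]'
python3 - <<'E'
from h import *
print(go([.555,.325,.235],3.0))
E
```

```text
clock: 7.9
tcp_pos: [0.4209, 0.2587, 0.2299]
tcp_rot: [0.002, 0.316, 0.949, 0.002]
ft_force: [1.1, 0.9, -1.2]
opening: 0.0125
finger_force: 81.0
clock: 8.32
tcp_pos: [0.4189, 0.2577, 0.2252]
tcp_rot: [-0.0, 0.069, 0.998, -0.0]
ft_force: [-0.4, 0.3, -0.9]
opening: 0.0124
finger_force: 80.9
(array([-125.5,   85.5,   -9.9]), array([-0.0001, -0.0004,  0.0027]))
```

```bash
python3 -m handwheel '[{"tx":-33,"ty":23,"tz":-8,"wx":0,"wy":0,"wz":0,"grip":1},{"tx":-66,"ty":46,"tz":-10,"wx":0,"wy":0,"wz":0,"grip":1},{"tx":-100,"ty":69,"tz":-10,"wx":0,"wy":0,"wz":0,"grip":1},{"tx":-126,"ty":86,"tz":-10,"wx":0,"wy":0,"wz":0,"grip":1},{"tx":-126,"ty":86,"tz":-10,"wx":0,"wy":0,"wz":0,"grip":1}]'
python3 -m handwheel '[{"tx":0,"ty":0,"tz":0,"wx":0,"wy":0,"wz":0,"grip":1},{"tx":0,"ty":0,"tz":0,"wx":0,"wy":0,"wz":0,"grip":1}]'>/dev/null
python3 - <<'E'
from h import *
np.set_printoptions(precision=4,suppress=True)
st=get_state(); print(st["tcp_pos"],st["tcp_rot"])
s=snapshot("wrist"); save("w4",s["pixels"]); print(s["cx"],s["cy"]); import pickle; pickle.dump((s,st),open("w4.pkl","wb"))
for n,z in (("bar",.071),("handle",.18),("spindle",.106)):
    for r in place_of("wrist",n)[:2]: print(n,round(r["score"],2),np.array(r["uv"]),onz(s,r["uv"],z))
E
```

```text
clock: 8.73
tcp_pos: [0.5621, 0.3273, 0.2348]
tcp_rot: [0.002, 0.072, 0.997, 0.001]
ft_force: [0.5, 0.8, -1.1]
opening: 0.012
finger_force: 80.8
[0.5551 0.3245 0.2344] [-0.0012  0.0718  0.9974 -0.0006]
319.95136580251364 234.23972134037592
bar 0.96 [321.4 319.5] [0.668  0.3101 0.071 ]
bar 0.74 [344.7  78.9] [0.443  0.3617 0.071 ]
handle 0.94 [317.7 258. ] [0.5552 0.3233 0.18  ]
handle 0.65 [339.3  86.3] [0.4581 0.3493 0.18  ]
spindle 0.85 [266.1 256.6] [0.5772 0.2743 0.106 ]
spindle 0.4 [ 62.5 307.2] [0.5996 0.0804 0.106 ]
```

View pics/w4.png

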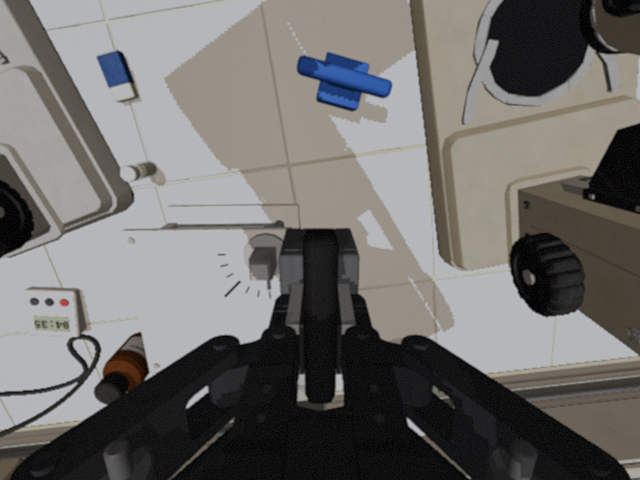

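The handle is held straight at (320,260), the spindle stands at (262,262) and the 45° mark at (233,288). Zoom in for the spindle's corners.

```bash
python3 - <<'E'
from h import *; import pickle
s,st=pickle.load(open("w4.pkl","rb"))
im=s["pixels"][220:310,205:365]
save("w4z",cv2.convertScaleAbs(cv2.resize(im,(800,450),interpolation=cv2.INTER_CUBIC),alpha=1.5))
E
```

```text
(no output)
```

View pics/w4z.png

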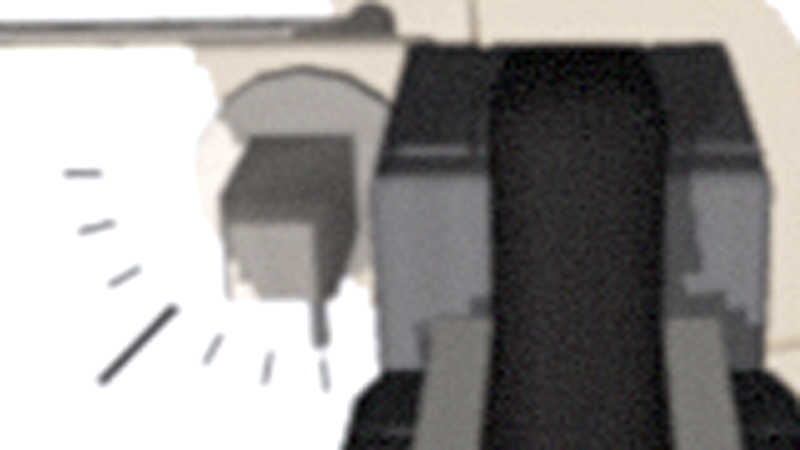

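```bash
python3 - <<'E'
from h import *; import pickle
from scipy.optimize import least_squares as LS
np.set_printoptions(precision=4,suppress=True)
s,st=pickle.load(open("w4.pkl","rb"))
u=lambda a:np.array(a)/5+[205,220]-[.4,.4]
def P(x,y,yaw,l):
    c,n=np.cos(yaw),np.sin(yaw); return proj(s,[x+c*l[0]-n*l[1],y+n*l[0]+c*l[1],l[2]])
a=.0065;b=.009
sp=[((-a,-a,.14),(313,221)) ]
# image right=+y, image down=+x
sp=[((-a,-a,.14),(234,222)),((-a,a,.14),(314,220)),((a,a,.14),(316,297)),((a,-a,.14),(231,297)),((-b,-b,.106),(245,135)),((-b,b,.106),(352,135)),((-b,-b,.134),(222,212))]
r1=LS(lambda p:np.concatenate([P(*p,l)-u(v) for l,v in sp]),[.576,.273,-.14]);print("spindle",r1.x,r1.fun.reshape(-1,2))
M=np.array([onz(s,u(v),.1)[:2] for v in ((66,173),(100,173),(102,381),(176,308),(327,390),(323,362),(79,232),(114,222),(264,384),(271,352))])
ang=np.repeat([-np.pi/2,-np.pi/4,0,-np.pi*75/180,-np.pi/12],2)
r2=LS(lambda p:(M[:,0]-p[0])*np.sin(p[2]+ang)-(M[:,1]-p[1])*np.cos(p[2]+ang),[.576,.273,-.14],x_scale=[.01,.01,.1]);print("marks",r2.x,r2.fun*1000)
h=.02
hd=[((-h,-h,0),(412,43)),((-h,h,0),(722,43)),((-h,-h,.046),(380,176)),((-h,h,.046),(768,174))]
def H(p): return np.concatenate([P(p[0],p[1],p[2],(l[0],l[1],l[2]+p[3]))-u(v) for l,v in hd])
r3=LS(H,[.555,.3245,-.14,.18],x_scale=[.01,.01,.1,.01]);print("handle",r3.x,r3.fun.reshape(-1,2))
q=st["tcp_rot"];print(st["tcp_pos"],2*np.arctan2(q[2],q[1])-np.pi)
E
```

```text
spindle [ 0.5766  0.2743 -0.1068] [[-1.3979  0.8871]
 [-0.4713  0.7254]
 [ 0.5483  0.7436]
 [ 0.8822  1.2878]
 [ 1.0633  0.0255]
 [ 0.539  -0.68  ]
 [-0.9852 -3.0065]]
marks [ 0.5768  0.2742 -0.1303] [ 0.0138 -0.061   0.0113 -0.1862 -0.2078  0.1896  0.0116  0.1366  0.0493
  0.0579]
handle [ 0.5587  0.3237 -0.1393  0.1701] [[ 0.9331  0.2189]
 [ 0.9297  0.0163]
 [-0.8021 -0.1707]
 [-0.6839 -0.017 ]]
[0.5551 0.3245 0.2344] -0.14376583121102726
```

```bash
python3 - <<'E'
from h import *; import pickle
from scipy.optimize import least_squares as LS
np.set_printoptions(precision=4,suppress=True)
s,st=pickle.load(open("w4.pkl","rb"))
g=s["pixels"].max(2); print(g[222:236,320],g[392:410,320])
u=lambda a:np.array(a)/5+[205,220]-[.4,.4]
def P(x,y,yaw,l):
    c,n=np.cos(yaw),np.sin(yaw); return proj(s,[x+c*l[0]-n*l[1],y+n*l[0]+c*l[1],l[2]])
h=.02
hd=[((-h,-h,0),(412,43)),((-h,h,0),(722,43)),((-h,-h,.046),(380,176)),((-h,h,.046),(768,174))]
for z in (.170,.174,.178):
    r=LS(lambda p:np.concatenate([P(*p,(l[0],l[1],l[2]+z))-u(v) for l,v in hd]),[.555,.3245,-.14],x_scale=[.01,.01,.1])
    print(z,r.x,r.fun.reshape(-1,2).ravel(),[P(*r.x,(d,0,z+k)) for d,k in((-.04,.08),(-.04,.062),(.04,.08))])
E
```

```text
[156 153 155 156 155 143  94  32  15  18   4  12   7  13] [11 18 18  8  7 22 15 11 17 17 15 31 48 50 50 48 47 43]
0.17 [ 0.5587  0.3237 -0.1393] [ 0.944   0.224   0.9187  0.0216 -0.7849 -0.1759 -0.7011 -0.0221] [array([318.0878, 239.1165]), array([318.3064, 226.1996]), array([318.9652, 398.8586])]
0.174 [ 0.5573  0.3239 -0.1392] [ 0.329  -0.0641  1.5438 -0.2739 -1.7645  0.1214  0.2775  0.2652] [array([318.0655, 238.9927]), array([318.293 , 225.7172]), array([318.9797, 403.1395])]
0.178 [ 0.5559  0.3241 -0.1392] [-0.3111 -0.3651  2.1944 -0.5826 -2.7949  0.4328  1.3069  0.5658] [array([318.0416, 238.8586]), array([318.2788, 225.2042]), array([318.9955, 407.6606])]
```

```bash
python3 - <<'E'
from h import *
print(go([.5745,.2749,.212],np.pi-.135))
E
```

```text
(array([-26.3, -46.3,  23.4]), array([-0.0003, -0.0006, -0.0087]))
```

```bash
python3 -m handwheel '[{"tx":-13,"ty":-22,"tz":0,"wx":0,"wy":0,"wz":-0.01,"grip":1},{"tx":-26,"ty":-46,"tz":0,"wx":0,"wy":0,"wz":-0.01,"grip":1},{"tx":-26,"ty":-46,"tz":12,"wx":0,"wy":0,"wz":-0.01,"grip":1},{"tx":-26,"ty":-46,"tz":24,"wx":0,"wy":0,"wz":-0.01,"grip":1},{"tx":-26,"ty":-46,"tz":24,"wx":0,"wy":0,"wz":-0.01,"grip":1}]'
python3 -m handwheel '[{"tx":0,"ty":0,"tz":0,"wx":0,"wy":0,"wz":0,"grip":1},{"tx":0,"ty":0,"tz":0,"wx":0,"wy":0,"wz":0,"grip":1},{"tx":0,"ty":0,"tz":0,"wx":0,"wy":0,"wz":0,"grip":1}]'
python3 - <<'E'
from h import *
save("w5",snapshot("wrist")["pixels"])
a=snapshot("side")["pixels"][150:300,260:420]
cv2.imwrite("pics/sd5.png",cv2.resize(a,(640,600),interpolation=cv2.INTER_CUBIC)[:,:,::-1])
print(go([.5745,.2749,.212],np.pi-.135))
E
```

```text
clock: 9.52
tcp_pos: [0.5732, 0.275, 0.2086]
tcp_rot: [-0.002, 0.067, 0.998, -0.001]
ft_force: [-1.3, -0.7, -2.6]
opening: 0.0125
finger_force: 80.8
clock: 9.77
tcp_pos: [0.5754, 0.2765, 0.2117]
tcp_rot: [0.0, 0.066, 0.998, 0.0]
ft_force: [-0.9, 0.1, -1.8]
opening: 0.0126
finger_force: 80.9
(array([ 0.9, -1.6, -0.2]), array([0.0006, 0.0008, 0.002 ]))
```

View pics/w5.png

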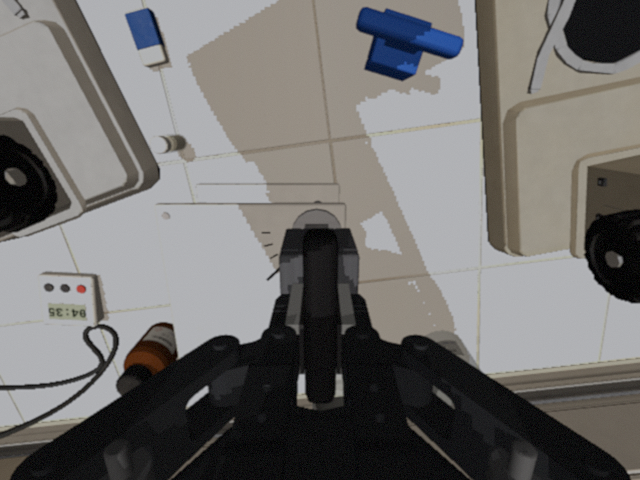

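The shoulder's front rim sits at (318,210), centred under the boss at (320,260). Descend stepwise with the force in view.

```bash
python3 -m handwheel '[{"tx":0.5,"ty":-1,"tz":5,"wx":0,"wy":0,"wz":0,"grip":1},{"tx":0.5,"ty":-1,"tz":10,"wx":0,"wy":0,"wz":0,"grip":1},{"tx":0.5,"ty":-1,"tz":14,"wx":0,"wy":0,"wz":0,"grip":1},{"tx":0.5,"ty":-1,"tz":17,"wx":0,"wy":0,"wz":0,"grip":1},{"tx":0.5,"ty":-1,"tz":17,"wx":0,"wy":0,"wz":0,"grip":1}]'
python3 -m handwheel '[{"tx":0,"ty":0,"tz":2,"wx":0,"wy":0,"wz":0,"grip":1},{"tx":0,"ty":0,"tz":4,"wx":0,"wy":0,"wz":0,"grip":1},{"tx":0,"ty":0,"tz":4,"wx":0,"wy":0,"wz":0,"grip":1}]'
```

```text
clock: 10.28
tcp_pos: [0.5742, 0.2745, 0.193]
tcp_rot: [-0.001, 0.067, 0.998, -0.0]
ft_force: [0.3, 0.0, -1.3]
opening: 0.0124
finger_force: 80.9
clock: 10.53
tcp_pos: [0.5749, 0.2748, 0.1899]
tcp_rot: [-0.0, 0.067, 0.998, 0.0]
ft_force: [1.0, -0.4, -0.2]
opening: 0.0123
finger_force: 80.9
```

```bash
python3 -m handwheel '[{"tx":0,"ty":0,"tz":2,"wx":0,"wy":0,"wz":0,"grip":1},{"tx":0,"ty":0,"tz":4,"wx":0,"wy":0,"wz":0,"grip":1},{"tx":0,"ty":0,"tz":6,"wx":0,"wy":0,"wz":0,"grip":1},{"tx":0,"ty":0,"tz":6,"wx":0,"wy":0,"wz":0,"grip":1}]'
python3 -m handwheel '[{"tx":0,"ty":0,"tz":2,"wx":0,"wy":0,"wz":0,"grip":1},{"tx":0,"ty":0,"tz":4,"wx":0,"wy":0,"wz":0,"grip":1},{"tx":0,"ty":0,"tz":5,"wx":0,"wy":0,"wz":0,"grip":1},{"tx":0,"ty":0,"tz":5,"wx":0,"wy":0,"wz":0,"grip":1}]'
```

```text
clock: 10.87
tcp_pos: [0.575, 0.2748, 0.1839]
tcp_rot: [0.0, 0.067, 0.998, 0.0]
ft_force: [1.1, 0.1, -1.5]
opening: 0.0124
finger_force: 80.8
clock: 11.2
tcp_pos: [0.575, 0.2748, 0.179]
tcp_rot: [0.0, 0.067, 0.998, 0.0]
ft_force: [1.3, 0.2, -1.1]
opening: 0.0123
finger_force: 80.8
```

```bash
python3 -m handwheel '[{"tx":0,"ty":0,"tz":3,"wx":0,"wy":0,"wz":0,"grip":1},{"tx":0,"ty":0,"tz":6,"wx":0,"wy":0,"wz":0,"grip":1},{"tx":0,"ty":0,"tz":9,"wx":0,"wy":0,"wz":0,"grip":1},{"tx":0,"ty":0,"tz":11,"wx":0,"wy":0,"wz":0,"grip":1},{"tx":0,"ty":0,"tz":11,"wx":0,"wy":0,"wz":0,"grip":1}]'
python3 -m handwheel '[{"tx":0,"ty":0,"tz":1,"wx":0,"wy":0,"wz":0,"grip":1},{"tx":0,"ty":0,"tz":2,"wx":0,"wy":0,"wz":0,"grip":1},{"tx":0,"ty":0,"tz":2,"wx":0,"wy":0,"wz":0,"grip":1}]'
```

```text
clock: 11.62
tcp_pos: [0.575, 0.2747, 0.1677]
tcp_rot: [0.0, 0.067, 0.998, -0.0]
ft_force: [2.2, 0.1, -2.4]
opening: 0.0125
finger_force: 80.7
clock: 11.87
tcp_pos: [0.575, 0.2748, 0.1661]
tcp_rot: [0.0, 0.067, 0.998, 0.0]
ft_force: [1.0, -0.3, -2.0]
opening: 0.0127
finger_force: 80.8
```

```bash
python3 -m handwheel '[{"tx":0,"ty":0,"tz":1,"wx":0,"wy":0,"wz":0,"grip":1},{"tx":0,"ty":0,"tz":2,"wx":0,"wy":0,"wz":0,"grip":1},{"tx":0,"ty":0,"tz":2,"wx":0,"wy":0,"wz":0,"grip":1}]'
python3 -m handwheel '[{"tx":0,"ty":0,"tz":1,"wx":0,"wy":0,"wz":0,"grip":1},{"tx":0,"ty":0,"tz":2,"wx":0,"wy":0,"wz":0,"grip":1},{"tx":0,"ty":0,"tz":2,"wx":0,"wy":0,"wz":0,"grip":1}]'
```

```text
clock: 12.12
tcp_pos: [0.575, 0.2748, 0.1642]
tcp_rot: [0.0, 0.067, 0.998, 0.0]
ft_force: [2.1, -1.1, -2.3]
opening: 0.0125
finger_force: 80.9
clock: 12.37
tcp_pos: [0.575, 0.2748, 0.1622]
tcp_rot: [0.0, 0.067, 0.998, 0.0]
ft_force: [2.2, 1.3, -1.1]
opening: 0.0125
finger_force: 81.0
```

```bash
python3 -m handwheel '[{"tx":0,"ty":0,"tz":1,"wx":0,"wy":0,"wz":0,"grip":1},{"tx":0,"ty":0,"tz":1,"wx":0,"wy":0,"wz":0,"grip":1}]'
python3 -m handwheel '[{"tx":0,"ty":0,"tz":1,"wx":0,"wy":0,"wz":0,"grip":1},{"tx":0,"ty":0,"tz":1,"wx":0,"wy":0,"wz":0,"grip":1}]'
```

```text
clock: 12.53
tcp_pos: [0.5751, 0.2748, 0.1621]
tcp_rot: [0.0, 0.067, 0.998, 0.0]
ft_force: [0.1, -1.4, 6.4]
opening: 0.0124
finger_force: 81.9
clock: 12.7
tcp_pos: [0.5752, 0.2748, 0.162]
tcp_rot: [0.001, 0.067, 0.998, 0.0]
ft_force: [-0.8, -1.5, 11.9]
opening: 0.0124
finger_force: 82.7
```

The handle stops at TCP z = 0.162, which puts the underside at 0.106: fully down. Ease off slightly, then turn clockwise.

```bash
python3 -m handwheel '[{"tx":0,"ty":0.1,"tz":-0.8,"wx":0,"wy":0,"wz":0.06,"grip":1},{"tx":0,"ty":0.2,"tz":-0.8,"wx":0,"wy":0,"wz":0.12,"grip":1},{"tx":0,"ty":0.3,"tz":-0.8,"wx":0,"wy":0,"wz":0.18,"grip":1},{"tx":0,"ty":0.4,"tz":-0.8,"wx":0,"wy":0,"wz":0.24,"grip":1},{"tx":-0.1,"ty":0.5,"tz":-0.8,"wx":0,"wy":0,"wz":0.3,"grip":1}]' 110
python3 -c "
from station import *;s=get_state();print(s['ft_torque'],s['joint_pos'])"
```

```text
clock: 13.12
tcp_pos: [0.5755, 0.2752, 0.1622]
tcp_rot: [0.001, 0.217, 0.976, 0.0]
ft_force: [1.5, -1.3, 6.4]
opening: 0.012
finger_force: 107.8
[-0.31068798 -0.16488201  0.0419922 ] [ 3.38009103e-01  4.76020899e-01  1.50213394e+00 -4.48675628e-04
  1.16210555e+00 -7.96020505e-01]
```

```bash
python3 -m handwheel '[{"tx":0,"ty":0.1,"tz":0,"wx":0,"wy":0,"wz":0.06,"grip":1},{"tx":0,"ty":0.2,"tz":0,"wx":0,"wy":0,"wz":0.12,"grip":1},{"tx":0,"ty":0.3,"tz":0,"wx":0,"wy":0,"wz":0.18,"grip":1},{"tx":0,"ty":0.4,"tz":0,"wx":0,"wy":0,"wz":0.24,"grip":1},{"tx":-0.1,"ty":0.5,"tz":0,"wx":0,"wy":0,"wz":0.3,"grip":1}]'
python3 -m handwheel '[{"tx":0,"ty":0.1,"tz":0,"wx":0,"wy":0,"wz":0.06,"grip":1},{"tx":0,"ty":0.2,"tz":0,"wx":0,"wy":0,"wz":0.12,"grip":1},{"tx":0,"ty":0.3,"tz":0,"wx":0,"wy":0,"wz":0.18,"grip":1},{"tx":0,"ty":0.4,"tz":0,"wx":0,"wy":0,"wz":0.24,"grip":1},{"tx":0,"ty":0.4,"tz":0,"wx":0,"wy":0,"wz":0.24,"grip":1}]'
python3 - <<'E'
from h import *; import pickle
st=get_state();q=st["tcp_rot"];print(st['ft_torque'],2*np.arctan2(q[2],q[1])-np.pi)
s=snapshot("wrist"); save("w6",s["pixels"]); pickle.dump((s,st),open("w6.pkl","wb"))
a=snapshot("side"); b=snapshot("top"); pickle.dump((a,b),open("ab.pkl","wb"))
E
```

```text
clock: 13.53
tcp_pos: [0.576, 0.2754, 0.1621]
tcp_rot: [0.001, 0.36, 0.933, 0.0]
ft_force: [0.1, -1.2, 6.0]
opening: 0.0119
finger_force: 107.8
clock: 13.95
tcp_pos: [0.5763, 0.2756, 0.1622]
tcp_rot: [0.001, 0.469, 0.883, 0.0]
ft_force: [1.5, -2.8, 5.3]
opening: 0.0118
finger_force: 107.9
[-0.4726142  -0.28122726  0.08194036] -0.9766798147960745
```

View pics/w6.png

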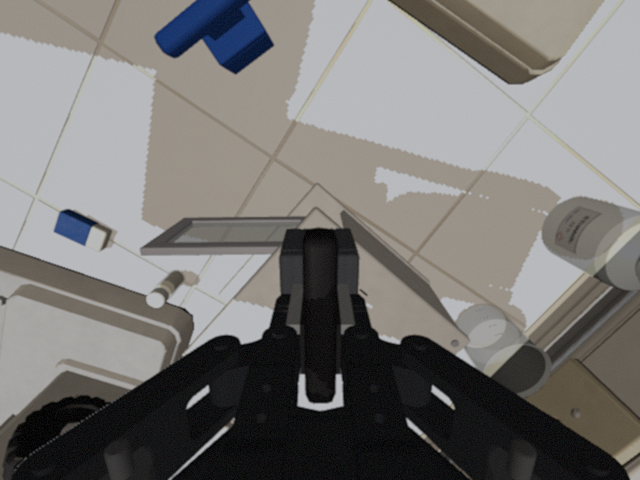

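The door is open: the leaf runs left from the boss, with its top edge about (141,252)–(285,243) and its bottom edge (185,218)–(305,216). I'll measure the leaf's angle numerically.

```bash
cat > leaf.py <<'E'
from h import *; import pickle
def leaf(s,box=(120,195,300,275)):
    g=cv2.cvtColor(s["pixels"],cv2.COLOR_RGB2GRAY)
    L=cv2.createLineSegmentDetector().detect(g)[0].reshape(-1,4)
    for x1,y1,x2,y2 in L:
        if min(x1,x2)<box[0] or max(x1,x2)>box[2] or min(y1,y2)<box[1] or max(y1,y2)>box[3] or np.hypot(x2-x1,y2-y1)<45: continue
        a,b=((x1,y1),(x2,y2)) if x1<x2 else ((x2,y2),(x1,y1))
        d=(onz(s,a,.09)-onz(s,b,.09))[:2]   # hinge -> free edge
        yaw=np.arctan2(d[1],d[0])+np.pi/2
        print(np.round([*a,*b],1),"frame yaw",round((yaw+np.pi)%(2*np.pi)-np.pi,4),"dist@.1",[np.round(onz(s,p,.1)[:2],4) for p in(a,b)])
E
python3 - <<'E'
from leaf import *
print("open"); leaf(pickle.load(open("w6.pkl","rb"))[0])
print("shut"); s=pickle.load(open("w4.pkl","rb"))[0]; leaf(s,(100,195,320,240))
E
```

```text
open
[138.9 248.  184.1 217. ] frame yaw -0.3981 dist@.1 [array([0.4772, 0.213 ]), array([0.492 , 0.2481])]
[141.9 254.9 268.1 253.8] frame yaw -0.9677 dist@.1 [array([0.4808, 0.2096]), array([0.5489, 0.2565])]
[171.9 242.1 280.6 240.6] frame yaw -0.9618 dist@.1 [array([0.4931, 0.2286]), array([0.5508, 0.2688])]
[193.1 220.2 299.4 218.9] frame yaw -0.9632 dist@.1 [array([0.4977, 0.2495]), array([0.5529, 0.2878])]
[143.1 247.3 279.4 245.9] frame yaw -0.966 dist@.1 [array([0.4793, 0.215 ]), array([0.5521, 0.2653])]
[194.4 223.2 298.1 221.8] frame yaw -0.9626 dist@.1 [array([0.4993, 0.2481]), array([0.5533, 0.2857])]
shut
[178.1 223.6 273.1 222.7] frame yaw -0.1326 dist@.1 [array([0.5387, 0.2039]), array([0.5495, 0.2849])]
[123.1 230.6 243.2 227.5] frame yaw -0.1151 dist@.1 [array([0.5381, 0.155 ]), array([0.55  , 0.2585])]
[169.4 204.  291.9 202.4] frame yaw -0.1297 dist@.1 [array([0.5209, 0.2013]), array([0.5343, 0.3038])]
[168.1 206.5 258.1 205.8] frame yaw -0.1355 dist@.1 [array([0.5228, 0.1996]), array([0.5331, 0.2751])]
```

```bash
python3 -m handwheel '[{"tx":0,"ty":0,"tz":0,"wx":0,"wy":0,"wz":0,"grip":1},{"tx":0,"ty":0,"tz":0,"wx":0,"wy":0,"wz":0,"grip":1},{"tx":0,"ty":0,"tz":0,"wx":0,"wy":0,"wz":0,"grip":1},{"tx":0,"ty":0,"tz":0,"wx":0,"wy":0,"wz":0,"grip":1},{"tx":0,"ty":0,"tz":0,"wx":0,"wy":0,"wz":0,"grip":1}]'
python3 - <<'E'
from leaf import *
st=get_state();q=st["tcp_rot"];print(st['ft_torque'],2*np.arctan2(q[2],q[1])-np.pi)
s=snapshot("wrist"); pickle.dump((s,st),open("w7.pkl","wb")); leaf(s)
E
```

```text
clock: 14.52
tcp_pos: [0.5763, 0.2756, 0.1622]
tcp_rot: [0.001, 0.468, 0.884, 0.0]
ft_force: [1.3, -2.4, 6.0]
opening: 0.0119
finger_force: 107.9
[-0.48183437 -0.31459648  0.10008919] -0.9735317021809564
[138.9 248.  184.1 217.1] frame yaw -0.3955 dist@.1 [array([0.4774, 0.2126]), array([0.4921, 0.2478])]
[138.1 255.  268.1 253.8] frame yaw -0.9633 dist@.1 [array([0.4791, 0.2078]), array([0.5489, 0.2564])]
[174.4 242.1 280.6 240.7] frame yaw -0.9595 dist@.1 [array([0.4946, 0.2293]), array([0.5508, 0.2687])]
[193.1 220.2 299.4 218.8] frame yaw -0.9598 dist@.1 [array([0.4978, 0.2492]), array([0.5528, 0.2878])]
[143.1 247.3 279.4 245.9] frame yaw -0.9627 dist@.1 [array([0.4795, 0.2147]), array([0.5521, 0.2652])]
[194.4 223.2 295.6 221.8] frame yaw -0.9588 dist@.1 [array([0.4994, 0.2479]), array([0.5519, 0.2848])]
```

```bash
python3 - <<'E'
from leaf import *
s,_=pickle.load(open("w7.pkl","rb"))
g=cv2.cvtColor(s["pixels"],cv2.COLOR_RGB2GRAY)
for x1,y1,x2,y2 in cv2.createLineSegmentDetector().detect(g)[0].reshape(-1,4):
    if np.hypot(x2-x1,y2-y1)>35 and 180<min(x1,x2) and max(x1,x2)<480 and 175<min(y1,y2) and max(y1,y2)<400:
        d=onz(s,(x1,y1),.1)-onz(s,(x2,y2),.1); a=np.arctan2(d[1],d[0])
        print(np.round([x1,y1,x2,y2]),round((a+np.pi/4)%(np.pi/2)-np.pi/4,3))
E
python3 -m handwheel '[{"tx":0,"ty":0,"tz":-0.5,"wx":0,"wy":0,"wz":0,"grip":1},{"tx":0,"ty":0,"tz":-0.5,"wx":0,"wy":0,"wz":0,"grip":1},{"tx":0,"ty":0,"tz":-0.5,"wx":0,"wy":0,"wz":0,"grip":1},{"tx":0,"ty":0,"tz":-0.5,"wx":0,"wy":0,"wz":0,"grip":1}]'
python3 - <<'E'
from leaf import *
st=get_state();q=st["tcp_rot"];print(st['ft_torque'],2*np.arctan2(q[2],q[1])-np.pi)
s=snapshot("wrist"); pickle.dump((s,st),open("w8.pkl","wb")); leaf(s)
E
```

```text
[287. 228. 348. 228.] 0.604
[431. 288. 453. 321.] -0.357
[336. 256. 340. 326.] 0.662
[184. 217. 306. 216.] 0.61
[224. 304. 269. 255.] -0.135
[367. 229. 432. 287.] -0.133
[299. 219. 193. 220.] 0.611
[467. 338. 356. 242.] -0.132
[301. 317. 303. 257.] 0.558
[232. 300. 204. 331.] -0.13
[191. 340. 223. 305.] -0.132
[279. 249. 236. 297.] -0.12
[323. 187. 354. 211.] -0.057
[253. 255. 220. 293.] -0.127
[316. 185. 291. 213.] -0.126
[287. 213. 311. 187.] -0.13
[218. 291. 248. 257.] -0.134
[411. 253. 363. 220.] -0.005
[355. 210. 414. 250.] 0.002
[465. 195. 418. 252.] -0.0
[415. 250. 455. 202.] -0.003
[194. 223. 296. 222.] 0.612
[260. 181. 240. 214.] 0.008
clock: 14.9
tcp_pos: [0.5763, 0.2756, 0.1621]
tcp_rot: [0.001, 0.468, 0.884, 0.0]
ft_force: [3.1, -3.8, 5.6]
opening: 0.0118
finger_force: 107.9
[-0.66991006 -0.59021154  0.14175868] -0.9736391516601235
[139.9 247.6 185.1 216.6] frame yaw -0.396 dist@.1 [array([0.4777, 0.2133]), array([0.4924, 0.2485])]
[141.9 255.1 250.6 254.1] frame yaw -0.9642 dist@.1 [array([0.481 , 0.2093]), array([0.5395, 0.2499])]
[174.4 242.2 280.6 240.9] frame yaw -0.96 dist@.1 [array([0.4945, 0.2293]), array([0.5508, 0.2687])]
[193.1 220.3 298.1 219.1] frame yaw -0.9616 dist@.1 [array([0.4977, 0.2492]), array([0.5522, 0.2873])]
[143.1 247.4 279.4 246. ] frame yaw -0.9628 dist@.1 [array([0.4794, 0.2146]), array([0.552 , 0.2652])]
[194.4 223.4 294.4 222. ] frame yaw -0.9591 dist@.1 [array([0.4993, 0.2479]), array([0.5512, 0.2843])]
```

```bash
python3 -m handwheel '[{"tx":0,"ty":0,"tz":-0.4,"wx":0,"wy":0,"wz":0,"grip":1},{"tx":0,"ty":0,"tz":-0.8,"wx":0,"wy":0,"wz":0,"grip":1},{"tx":0,"ty":0,"tz":-0.8,"wx":0,"wy":0,"wz":0,"grip":1},{"tx":0,"ty":0,"tz":-0.8,"wx":0,"wy":0,"wz":0,"grip":1},{"tx":0,"ty":0,"tz":-0.8,"wx":0,"wy":0,"wz":0,"grip":1}]'
python3 - <<'E'
from leaf import *
st=get_state();q=st["tcp_rot"];print(st['ft_torque'],2*np.arctan2(q[2],q[1])-np.pi)
s=snapshot("wrist"); pickle.dump((s,st),open("w8.pkl","wb")); leaf(s)
E
```

```text
clock: 15.37
tcp_pos: [0.5762, 0.2756, 0.1622]
tcp_rot: [0.001, 0.468, 0.884, 0.0]
ft_force: [4.0, -3.1, 1.1]
opening: 0.012
finger_force: 107.6
[-0.60446242 -0.82803196  0.12628206] -0.9736874776137796
[139.1 248.3 184.3 217.4] frame yaw -0.3964 dist@.1 [array([0.4773, 0.2125]), array([0.4921, 0.2478])]
[143.1 255.1 268.1 254. ] frame yaw -0.9638 dist@.1 [array([0.4815, 0.2096]), array([0.5488, 0.2563])]
[171.9 242.3 279.4 240.9] frame yaw -0.9598 dist@.1 [array([0.4931, 0.2283]), array([0.5501, 0.2682])]
[193.1 220.3 298.1 219.2] frame yaw -0.9631 dist@.1 [array([0.4976, 0.2492]), array([0.5521, 0.2872])]
[143.1 247.4 279.4 246.1] frame yaw -0.9633 dist@.1 [array([0.4792, 0.2146]), array([0.552 , 0.2651])]
[195.6 223.4 294.4 222.2] frame yaw -0.9605 dist@.1 [array([0.4998, 0.2483]), array([0.5512, 0.2842])]
```

The door is steady at a frame yaw of −0.962 against −0.131 shut, so 0.83 rad. Turn back about 0.045 rad.

```bash
python3 -m handwheel '[{"tx":-0.3,"ty":0,"tz":0,"wx":0,"wy":0,"wz":-0.02,"grip":1},{"tx":-0.3,"ty":0,"tz":0,"wx":0,"wy":0,"wz":-0.045,"grip":1},{"tx":-0.3,"ty":0,"tz":0,"wx":0,"wy":0,"wz":-0.045,"grip":1},{"tx":-0.3,"ty":0,"tz":0,"wx":0,"wy":0,"wz":-0.045,"grip":1},{"tx":-0.3,"ty":0,"tz":0,"wx":0,"wy":0,"wz":-0.045,"grip":1}]'
cat > chk.py <<'E'
from leaf import *
st=get_state();q=st["tcp_rot"];print(st['ft_torque'],2*np.arctan2(q[2],q[1])-np.pi)
s=snapshot("wrist"); leaf(s)
E
python3 chk.py
```

```text
clock: 15.83
tcp_pos: [0.5761, 0.2756, 0.1622]
tcp_rot: [0.0, 0.448, 0.894, 0.0]
ft_force: [4.4, -3.4, -0.0]
opening: 0.0122
finger_force: 107.6
[-0.52500515 -0.86131068  0.12548104] -0.9279751390833675
[138.5 248.7 184.4 217.5] frame yaw -0.3529 dist@.1 [array([0.4801, 0.2076]), array([0.4935, 0.2439])]
[141.9 255.4 266.9 253.9] frame yaw -0.9153 dist@.1 [array([0.484 , 0.2047]), array([0.5489, 0.2546])]
[194.4 220.3 299.4 219.3] frame yaw -0.9182 dist@.1 [array([0.4994, 0.2461]), array([0.5522, 0.2864])]
[171.9 242.3 279.4 241.1] frame yaw -0.9152 dist@.1 [array([0.4953, 0.2245]), array([0.5504, 0.2669])]
[143.1 247.5 276.9 246.1] frame yaw -0.9167 dist@.1 [array([0.4821, 0.2101]), array([0.5511, 0.263 ])]
[195.6 223.4 296.9 222.2] frame yaw -0.9156 dist@.1 [array([0.5011, 0.2448]), array([0.5521, 0.2839])]
```

```bash
python3 -m handwheel '[{"tx":0,"ty":0,"tz":0.4,"wx":0,"wy":0,"wz":0,"grip":1},{"tx":0,"ty":0,"tz":0.4,"wx":0,"wy":0,"wz":0,"grip":1},{"tx":0,"ty":0,"tz":0.4,"wx":0,"wy":0,"wz":0,"grip":1},{"tx":0,"ty":0,"tz":0.4,"wx":0,"wy":0,"wz":0,"grip":1},{"tx":0,"ty":0,"tz":0.4,"wx":0,"wy":0,"wz":0,"grip":1}]'
python3 -m handwheel '[{"tx":0,"ty":0,"tz":0,"wx":0,"wy":0,"wz":0,"grip":1},{"tx":0,"ty":0,"tz":0,"wx":0,"wy":0,"wz":0,"grip":1},{"tx":0,"ty":0,"tz":0,"wx":0,"wy":0,"wz":0,"grip":1},{"tx":0,"ty":0,"tz":0,"wx":0,"wy":0,"wz":0,"grip":1},{"tx":0,"ty":0,"tz":0,"wx":0,"wy":0,"wz":0,"grip":1}]' | tail -3
python3 chk.py
```

```text
clock: 16.3
tcp_pos: [0.5761, 0.2756, 0.1622]
tcp_rot: [0.0, 0.448, 0.894, 0.0]
ft_force: [3.4, -3.6, 3.7]
opening: 0.0119
finger_force: 108.2
ft_force: [3.3, -3.3, 4.2]
opening: 0.0121
finger_force: 108.2
[-0.59425339 -0.79168004  0.15971899] -0.9282230051046332
[138.5 248.7 184.4 217.5] frame yaw -0.354 dist@.1 [array([0.4801, 0.2077]), array([0.4935, 0.2439])]
[141.9 255.3 266.9 254. ] frame yaw -0.9162 dist@.1 [array([0.484 , 0.2048]), array([0.549 , 0.2546])]
[171.9 242.3 280.6 241. ] frame yaw -0.9155 dist@.1 [array([0.4953, 0.2245]), array([0.551 , 0.2674])]
[193.1 220.2 298.1 219.4] frame yaw -0.9196 dist@.1 [array([0.4988, 0.2457]), array([0.5516, 0.286 ])]
[143.1 247.5 276.9 246.1] frame yaw -0.9168 dist@.1 [array([0.4821, 0.2102]), array([0.5511, 0.2631])]
[195.6 223.4 295.6 222.3] frame yaw -0.9162 dist@.1 [array([0.5011, 0.2448]), array([0.5515, 0.2835])]
```

Steady at 0.785 rad, seated, gripped. Handing in.

```bash
python3 -c "
from station import *
print(finish_job())"
```

```text
the job is handed in; nothing more can be done
None
```

I handed the job in with the T-handle fully down on the spindle, still gripped, and the door steady at about 45° (0.785 rad, measured from the door leaf in the wrist camera because I never had a clear view of the pointer meeting the mark).

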